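# Load the rub tester

### The job

Load the rub tester: take the longer of the two aluminium rub blocks by its bar handle and set it down, not dropped, on the tester's narrow raised bed, lengthwise along the bed, centred on it between the two end clips and lying flat. Let go of it there and leave the shorter rub block where it stands.

Things in the scene. Friction and masses are not known exactly. Their poses are not given: they have to be found in the camera images.
- long_block: Long rub block, loose, 0.35-0.65 kg: aluminium slab on a dark rubber sole, 56 (x) by 110 (y) by 30 mm high in all. Along its length over its middle runs a black bar handle 14 mm wide (x), 80 long (y), 14 high, its centre 62 mm above the underside, on two thin end posts; 25 mm open gap under the bar. Stands on the table, handle up. Origin: centre of underside, z up. Same either way round.
- short_block: Short rub block, loose, to be left alone: same make, width and heights as the long one, but only 60 mm long (y), with a 56 mm bar handle. Stands on the table. Origin: centre of the underside, z up.
- rub_bed (a point): Centre of the top face of the rub tester's bed (fixed): an aluminium rail with a dark rubber top, 36 mm wide (this frame's x), running along this frame's y, z up. Top 95 mm above the table, 40 mm above the tester's base. At each end a steel clip stands 6 mm proud (10 with its screw); 152 mm free between clips. The block is wider than the bed and overhangs 10 mm each side.
- rub_tester: The rub tester, fixed to the table: a low white base 240 (x) by 220 (y) by 55 mm high that carries the bed, whose centre line is 30 mm on the -x side of this origin. On its +x edge, 75 to 120 mm from the origin, a white console with buttons runs along y, 111 mm high. Origin: centre of the underside, z up.
Not all that is in view belongs to the job. What is shaped like the long_block but purple is not meant.

How it is judged (in metres and radians):
At the end, for the whole second after the job is handed in: The long block rests still and flat (within 3.4 degrees, underside within 5 mm of the bed's top) on the bed, its centre within 12 mm of the bed's centre across it and 18 mm along it, its length within 10 degrees of the bed's, released; the short block is within 25 mm of where it began (x of long_block in the frame of rub_bed between -0.012 and 0.012 m and y of long_block in the frame of rub_bed between -0.018 and 0.018 m and z of long_block in the frame of rub_bed between -0.005 and 0.005 m and angle between the y axis of long_block and the y axis of rub_bed, either way round below 0.175 rad and angle between long_block's own z axis and vertical below 0.06 rad and linear speed of long_block below 0.01 m/s and distance of short_block from where it was at the start of the episode below 0.025 m); the robot touches nothing.
It fails at once if the long block is dropped: out of the fingers while more than 15 mm above the bed's top (z of long_block in the frame of rub_bed above 0.015 m and contact force between long_block and the fingers below 0.1 N).
It fails at once if the short block is moved by more than 25 mm (distance of short_block from where it was at the start of the episode above 0.025 m).
It also fails if it takes over 37 s, if anything falls off the work surface, if the arm or the gripper's body presses on something with over 40 N, if the wrist force passes 120 N, or if a joint passes its speed limit or range.

### The arm

A 6-joint arm with a two-finger parallel gripper is mounted at the origin on the work surface. World frame = base frame: x ahead of the robot, y to its left, z up, the work surface at z = 0. Lengths are in mm, angles in rad, forces in N, time in s.
With the tool pointing down it reaches from about 200 to 875 mm from the base axis. Payload 3.4 kg.
Tool frame: the origin (TCP) lies on the centre line of the jaws, within the pads' length; the fingertips stand 19 mm ahead of it and the grasp point (between the pads) is the TCP; z points along the fingers, y is the line along which they close (so a half turn about z gives the same grasp; the last joint's range is limited). The gripper opens to 94 mm and grips with 3 to 60 N. Pads are 16 mm wide; open, the fingers measure 119 mm over their backs; the gripper's body (75 mm by 177 mm) begins 78 mm behind the grasp point.
Start: joints at [-1.464, 0.276, 1.505, -0, 1.361, -0.121], TCP at [129.851, -560.18, 224.493] pointing down, gripper open.
Joint ranges: [-2.89, 2.89], [-0.75, 2.08], [0.22, 2.7], [-1.18, 4.32], [0.11, 2.71], [-2.7, 2.7]. Speed limits (rad/s): [2.57, 2.57, 3.14, 3.14, 3.14, 3.14].

### API

Orientations are given as a unit quaternion [w, x, y, z].
In Python, from workcell import readout, optics, job gives the robot as it stands. The module is installed in compiled form; this text tells all that it offers.
- The arm moves only by the tool send_rows, never from a script. Its argument "increments" is a list of rows, each an object with "translation": the shift along the tool's x, y, z in mm, a list of three; "turn": the turn about the tool's z in degrees; "gripper": the finger opening in mm, from 0 to 94. In form: [{"translation": [dx, dy, dz], "turn": turn, "gripper": gripper}, ...]. A call has 1 to 5 rows; each row shifts and turns the commanded pose from where the row before left it, along the tool's axes as they then stand; what a row does not reach is not made up. A row lasts 1/12 s, in which the tool goes at most 41.7 mm and 7.16 degrees, less where a joint would pass 70% of its speed; a pose out of reach is approached as far as the arm can. A call with a gripper value outside its range is refused whole. The fingers move at their own pace and stop on an object; "force" is the grip in N (left out, the last holds). Time passes only in rows, so rows that do not move let the fingers close. It gives the time, the measured TCP pose, the force, the opening and the grip force at its end, in the units of the state.
- readout.sense(): the state, without advancing time (a new reading comes with each control period).
- optics.get_image(name): name is "side" or "top"; returns a dict with "frame" (480x640x3 uint8, blue, green, red), "fov_y" (degrees; the focal length in pixels is half the picture's height over the tangent of half this angle, whatever the lens; pixels are square), "cx", "cy" (the principal point, pixels), "world_from_camera" (4x4, takes a point from camera to world coordinates). Camera axes: x right, y down, z forward; pixel columns grow to the right and rows downward; lengths in mm; the calibration is good to about 2 mm. A picture is of the moment at which its call begins. There is no depth.
- job.job_done(): hands the job in; it is judged then, once.
The state is a dict: "clock": time; "joint_pos": joint angles; "qvel": joint speeds; "tau": joint torques, N m; "position": TCP position; "ee_rot": TCP orientation; "ft_force": force on the tool from outside, world axes, zero at the start; "moment": the same for the moment, N m; "gripper_width": opening from 0.0 (shut) to 1.0 (fully open); "gripper_force": force on a finger pad.
Only numpy, scipy, OpenCV 4.12 (cv2) and the standard library are available. Lean on these libraries where they do the work, as an engineer would, in place of code of your own. Each camera call takes 0.05 s, during which the arm holds its last target. There are 200 camera calls.

## Working session

There is one attempt and no reset: what is moved stays moved. The work goes in short steps, Python scripts to look and compute and a tool call to move; the robot and the scene stay as the last step left them, time stands still between calls to the robot, and variables do not carry over. Pictures are saved under pics/ and viewed, at most 10 in all, crops included, and the job is handed in when it is done.

Besides the shell and the picture viewer there is one more tool, called in YAML: its name, and indented under it one key for each argument. send_rows: Moves the arm, as the interface text tells. Its arguments: {"type":"object","properties":{"increments":{"type":"array","items":{"type":"object","properties":{"translation":{"type":"array","items":{"type":"number"}},"turn":{"type":"number"},"gripper":{"type":"number"}}}},"force":{"type":"number"}},"required":["increments"]}

```bash
mkdir -p pics; python3 - <<'E'
from workcell import readout, optics
import cv2,pickle
d={}
for n in("side","top"):
    r=optics.get_image(n);d[n]=r;cv2.imwrite(f"pics/{n}0.png",r["frame"]);print(n,r["fov_y"],r["cx"],r["cy"],r["world_from_camera"].round(3).tolist() if hasattr(r["world_from_camera"],'round') else r["world_from_camera"])
pickle.dump(d,open("d0.pkl","wb"));print(readout.sense())
E
```

```text
side 55.66797894385873 311.7139499816177 235.16146854017995 [[-0.872, -0.267, 0.41, -19.722], [-0.489, 0.501, -0.714, 862.347], [-0.015, -0.823, -0.568, 702.169], [0.0, 0.0, 0.0, 1.0]]
top 54.33667844427674 322.9110565407993 242.45503226232995 [[-0.029, -0.995, 0.098, 325.205], [-0.999, 0.026, -0.026, 74.292], [0.023, -0.098, -0.995, 1041.429], [0.0, 0.0, 0.0, 1.0]]
{'clock': 0.1, 'joint_pos': array([-1.46400737e+00,  2.76561365e-01,  1.50597336e+00, -1.67785262e-05,
        1.36067154e+00, -1.21011773e-01]), 'qvel': array([ 0.00080135, -0.00339352, -0.00297886, -0.00032319,  0.00063831,
        0.00053924]), 'tau': array([ 6.69741676e-04, -4.05456913e+01, -2.37779170e+01,  7.03186984e-02,
        2.99264712e-02, -5.04782690e-05]), 'position': array([ 129.78912631, -559.69650863,  223.68753265]), 'ee_rot': array([-8.06840693e-04,  9.93519840e-01,  1.13655958e-01, -2.46566473e-06]), 'ft_force': array([-0.49371022,  0.64993421,  0.77741908]), 'moment': array([ 0.02115323, -0.04504378, -0.0498343 ]), 'gripper_force': 0.0, 'gripper_width': 1.0017749403596863}
```

View pics/side0.png

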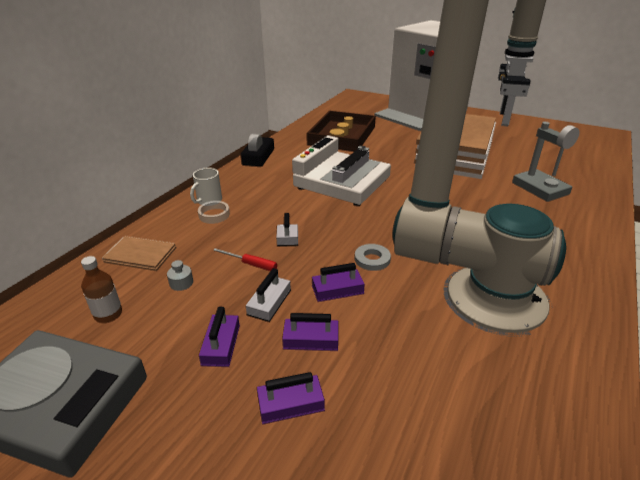

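View pics/top0.png

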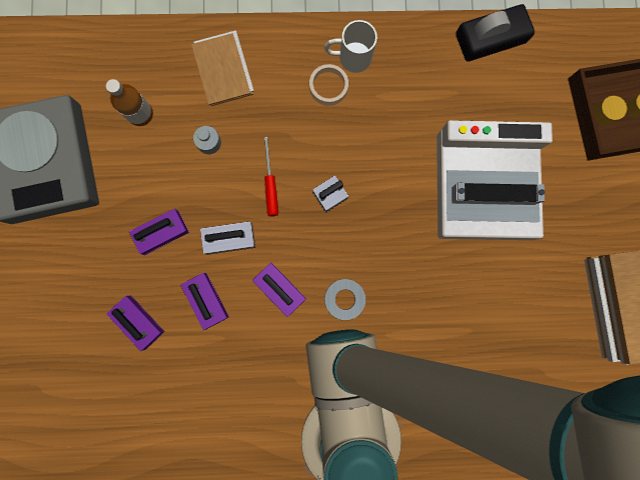

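Side view: the silver long block is at about (269,295), the short one at (287,234), four purple decoys are around them, and the tester is at (342,172). Top view: silver long block (227,237), silver short (330,193), purple ones (158,231), (135,322), (204,301), (279,289), tester bed (498,193). The long silver block fits the description: it is aluminium and about twice the length of the short one. I'll confirm it in enlarged crops.

```bash
python3 - <<'E'
import cv2,pickle,numpy as np
d=pickle.load(open("d0.pkl","rb"))
def c(n,x,y,w,h,s):return cv2.resize(d[n]["frame"][y:y+h,x:x+w],None,fx=s,fy=s,interpolation=cv2.INTER_CUBIC)
a=np.hstack([c("top",190,205,80,60,5),c("side",230,255,80,60,5)])
b=np.hstack([c("top",435,165,120,90,400/120),c("side",285,125,120,90,400/120)])
cv2.imwrite("pics/crop.png",np.vstack([a,b]))
E
```

```text
(no output)
```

View pics/crop.png

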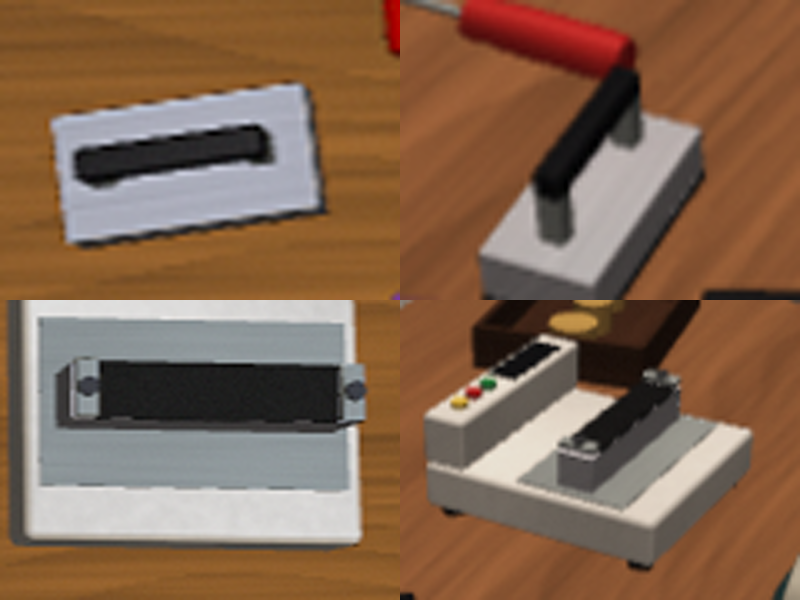

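The crop confirms it: a silver slab with a dark sole and a bar handle about 80 long at top (227,237). Next I triangulate the slab, handle, bed and base corners.

```bash
cat > h.py <<'E'
import numpy as np,cv2
def P(r):
    f=240/np.tan(np.radians(r["fov_y"]/2));K=np.array([[f,0,r["cx"]],[0,f,r["cy"]],[0,0,1]])
    return K@np.linalg.inv(np.array(r["world_from_camera"]))[:3]
def tri(d,a,b):
    X=cv2.triangulatePoints(P(d["top"]),P(d["side"]),np.array(a,float).reshape(2,1),np.array(b,float).reshape(2,1))[:,0];X=X[:3]/X[3]
    e=[np.linalg.norm((q:=P(d[n])@np.r_[X,1])[:2]/q[2]-p) for n,p in(("top",a),("side",b))]
    return X,e
def ray(r,p,z):
    T=np.array(r["world_from_camera"]);f=240/np.tan(np.radians(r["fov_y"]/2))
    v=T[:3,:3]@[(p[0]-r["cx"])/f,(p[1]-r["cy"])/f,1];return T[:3,3]+v*(z-T[2,3])/v[2]
E
python3 - <<'E'
from h import *
import pickle
d=pickle.load(open("d0.pkl","rb"))
A=lambda u,v:(190+u/5,205+v/5)
B=lambda u,v:(230+(u-400)/5,255+v/5)
C=lambda u,v:(435+u*.3,165+(v-300)*.3)
D=lambda u,v:(285+(u-400)*.3,125+(v-300)*.3)
for n,a,b in [("slab +x+y",A(52,118),B(482,253)),("slab -x+y",A(68,243),B(595,292)),("slab -x-y",A(318,208),B(702,130)),
 ("bar +y",A(77,163),B(552,175)),("bar -y",A(266,141),B(624,72)),
 ("base -x+y",C(28,535),D(652,522)),("base -x-y",C(360,541),D(750,432)),
 ("bed +x+y",C(100,360),D(577,438)),("bed -x+y",C(100,417),D(604,449))]:
    X,e=tri(d,a,b);print(n,X.round(1),np.round(e,2))
print("bed corners on z=95 top:",[ray(d["top"],C(*p),95).round(1)[:2] for p in((100,360),(337,367),(338,424),(100,417))])
print("bar ends z=69:",[ray(d[n],p,69).round(1)[:2] for n,p in(("top",A(77,163)),("top",A(266,141)),("side",B(552,175)),("side",B(624,72)))])
print("slab z=30 top:",[ray(d["top"],A(*p),30).round(1)[:2] for p in((52,118),(303,84),(318,208),(68,243))])
print("short block z=69",ray(d["top"],(330,190),69).round())
print("base z=55",[ray(d["top"],C(*p),55).round(1)[:2] for p in((28,535),(360,541))])
E
```

```text
slab +x+y [461.2 312.7  28.2] [0.41 0.44]
slab -x+y [407.  306.8  25.2] [0.29 0.32]
slab -x-y [419.7 198.6  28. ] [0.01 0.01]
bar +y [436.  292.7  67.6] [0.82 0.87]
bar -y [446.3 216.2  63.9] [0.64 0.63]
base -x+y [ 429.9 -208.7   56.7] [0.11 0.09]
base -x-y [ 422.  -425.5   51.2] [0.43 0.3 ]
bed +x+y [ 529.4 -249.8   97.1] [2.35 1.73]
bed -x+y [ 497.2 -247.3   94.3] [0.7  0.52]
bed corners on z=95 top: [array([ 534.4, -248.6]), array([ 526.4, -397.4]), array([ 490.4, -395.4]), array([ 498.4, -246.5])]
bar ends z=69: [array([437.3, 293.2]), array([444.5, 214.8]), array([433.1, 293.5]), array([444. , 221.7])]
slab z=30 top: [array([461.7, 312.7]), array([473.9, 204.1]), array([419.5, 198.4]), array([407.2, 306. ])]
short block z=69 [532.  31.  69.]
base z=55 [array([ 430.3, -209.1]), array([ 420.8, -423.9])]
```

Measured heights agree with the text: slab top about 28 (30), bar top about 66 (69), bed about 95, base about 55. The block centre is (440.6, 255.3) with yaw +6.5°. The bed centre is about (513, -322) with yaw about -2.9°. I turn first by -83.4° so the tool y lies across the bar, then travel.

send_rows:
  increments:
    - {"translation": [0, 0, 0], "turn": -7, "gripper": 94}
    - {"translation": [0, 0, 0], "turn": -7, "gripper": 94}
    - {"translation": [0, 0, 0], "turn": -7, "gripper": 94}
    - {"translation": [0, 0, 0], "turn": -7, "gripper": 94}
    - {"translation": [0, 0, 0], "turn": -7, "gripper": 94}

```text
clock: 0.52
position: [129.8, -559.9, 223.9]
ee_rot: [-0.001, 0.912, 0.41, 0.0]
ft_force: [-0.2, -0.4, 0.4]
gripper_width: 1.003
gripper_force: 0.0
```

send_rows:
  increments:
    - {"translation": [0, 0, 0], "turn": -7, "gripper": 94}
    - {"translation": [0, 0, 0], "turn": -7, "gripper": 94}
    - {"translation": [0, 0, 0], "turn": -7, "gripper": 94}
    - {"translation": [0, 0, 0], "turn": -7, "gripper": 94}
    - {"translation": [0, 0, 0], "turn": -7, "gripper": 94}

```text
clock: 0.93
position: [129.8, -559.8, 224.0]
ee_rot: [-0.0, 0.747, 0.665, 0.0]
ft_force: [-0.1, -0.0, 1.0]
gripper_width: 1.002
gripper_force: 0.0
```

send_rows:
  increments:
    - {"translation": [0, 0, 0], "turn": -7, "gripper": 94}
    - {"translation": [0, 0, 0], "turn": -6.4, "gripper": 94}
    - {"translation": [0, 0, 0], "turn": 0, "gripper": 94}

```text
clock: 1.18
position: [129.8, -559.9, 224.0]
ee_rot: [-0.0, 0.666, 0.746, 0.0]
ft_force: [-0.3, -1.0, 0.2]
gripper_width: 1.002
gripper_force: 0.0
```

send_rows:
  increments:
    - {"translation": [31, 16, 0], "turn": 0, "gripper": 94}
    - {"translation": [31, 16, 0], "turn": 0, "gripper": 94}
    - {"translation": [31, 16, 0], "turn": 0, "gripper": 94}
    - {"translation": [31, 16, 0], "turn": 0, "gripper": 94}
    - {"translation": [31, 16, 0], "turn": 0, "gripper": 94}

```text
clock: 1.6
position: [192.2, -395.4, 224.1]
ee_rot: [-0.0, 0.668, 0.744, 0.0]
ft_force: [0.8, -0.8, -0.8]
gripper_width: 1.002
gripper_force: 0.0
```

send_rows:
  increments:
    - {"translation": [31, 16, 0], "turn": 0, "gripper": 94}
    - {"translation": [31, 16, 0], "turn": 0, "gripper": 94}
    - {"translation": [31, 16, 0], "turn": 0, "gripper": 94}
    - {"translation": [31, 16, 0], "turn": 0, "gripper": 94}
    - {"translation": [31, 16, 0], "turn": 0, "gripper": 94}

```text
clock: 2.02
position: [254.0, -232.4, 224.4]
ee_rot: [0.0, 0.668, 0.744, 0.0]
ft_force: [1.1, 0.1, 0.4]
gripper_width: 0.999
gripper_force: 0.0
```

send_rows:
  increments:
    - {"translation": [31, 16, 0], "turn": 0, "gripper": 94}
    - {"translation": [31, 16, 0], "turn": 0, "gripper": 94}
    - {"translation": [31, 16, 0], "turn": 0, "gripper": 94}
    - {"translation": [31, 16, 0], "turn": 0, "gripper": 94}
    - {"translation": [31, 16, 0], "turn": 0, "gripper": 94}

```text
clock: 2.43
position: [316.1, -69.4, 224.5]
ee_rot: [0.0, 0.668, 0.745, 0.0]
ft_force: [0.5, 0.5, 0.1]
gripper_width: 1.0
gripper_force: 0.0
```

send_rows:
  increments:
    - {"translation": [31, 16, 0], "turn": 0, "gripper": 94}
    - {"translation": [31, 16, 0], "turn": 0, "gripper": 94}
    - {"translation": [31, 16, 0], "turn": 0, "gripper": 94}
    - {"translation": [31, 16, 0], "turn": 0, "gripper": 94}
    - {"translation": [31, 16, 0], "turn": 0, "gripper": 94}

```text
clock: 2.85
position: [378.1, 93.8, 224.5]
ee_rot: [0.0, 0.667, 0.745, -0.0]
ft_force: [0.6, -0.6, -0.1]
gripper_width: 0.998
gripper_force: 0.0
```

send_rows:
  increments:
    - {"translation": [31, 16, 0], "turn": 0, "gripper": 94}
    - {"translation": [31, 16, 0], "turn": 0, "gripper": 94}
    - {"translation": [31, 16, 0], "turn": 0, "gripper": 94}
    - {"translation": [31, 16, 0], "turn": 0, "gripper": 94}
    - {"translation": [31, 16, 0], "turn": 0, "gripper": 94}

```text
clock: 3.27
position: [440.2, 256.7, 224.2]
ee_rot: [0.0, 0.667, 0.745, -0.0]
ft_force: [0.2, 0.3, 0.5]
gripper_width: 0.997
gripper_force: 0.0
```

send_rows:
  increments:
    - {"translation": [0, 0, 0], "turn": 0, "gripper": 94}
    - {"translation": [0, 0, 0], "turn": 0, "gripper": 94}

```text
clock: 3.43
position: [440.2, 256.0, 223.6]
ee_rot: [-0.0, 0.666, 0.746, -0.001]
ft_force: [0.3, -0.3, -0.2]
gripper_width: 0.999
gripper_force: 0.0
```

Target reached. I descend 120 of the 164 mm and check from near.

send_rows:
  increments:
    - {"translation": [0, 0, 24], "turn": 0, "gripper": 94}
    - {"translation": [0, 0, 24], "turn": 0, "gripper": 94}
    - {"translation": [0, 0, 24], "turn": 0, "gripper": 94}
    - {"translation": [0, 0, 24], "turn": 0, "gripper": 94}
    - {"translation": [0, 0, 24], "turn": 0, "gripper": 94}

```text
clock: 3.85
position: [439.4, 253.2, 103.7]
ee_rot: [0.0, 0.667, 0.745, -0.0]
ft_force: [0.1, -0.0, 0.2]
gripper_width: 1.002
gripper_force: 0.0
```

```bash
python3 - <<'E'
from workcell import optics
import cv2
r=optics.get_image("side");cv2.imwrite("pics/s1.png",cv2.resize(r["frame"][170:350,180:420],None,fx=3,fy=3,interpolation=cv2.INTER_CUBIC))
E
```

```text
(no output)
```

View pics/s1.png

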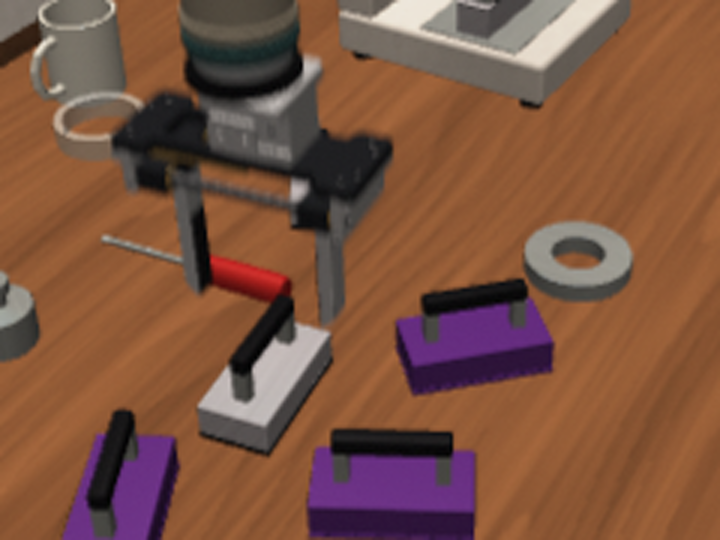

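The picture shows the fingers at (195,290) and (330,320), straddling the black bar centred at about (265,335) and aligned with it. I go down the last 43 mm and close.

send_rows:
  increments:
    - {"translation": [0, 0, 15], "turn": 0, "gripper": 94}
    - {"translation": [0, 0, 15], "turn": 0, "gripper": 94}
    - {"translation": [0, 0, 13], "turn": 0, "gripper": 94}
    - {"translation": [0, 0, 0], "turn": 0, "gripper": 94}

```text
clock: 4.23
position: [438.3, 252.9, 60.1]
ee_rot: [-0.001, 0.667, 0.745, -0.002]
ft_force: [-1.6, -0.5, 0.2]
gripper_width: 1.0
gripper_force: 0.0
```

send_rows:
  increments:
    - {"translation": [0, 0, 0], "turn": 0, "gripper": 0}
    - {"translation": [0, 0, 0], "turn": 0, "gripper": 0}
    - {"translation": [0, 0, 0], "turn": 0, "gripper": 0}
    - {"translation": [0, 0, 0], "turn": 0, "gripper": 0}
    - {"translation": [0, 0, 0], "turn": 0, "gripper": 0}
  force: 35

```text
clock: 4.65
position: [440.6, 255.0, 62.2]
ee_rot: [0.0, 0.666, 0.746, 0.001]
ft_force: [0.2, 0.4, -0.1]
gripper_width: 0.681
gripper_force: 0.0
```

send_rows:
  increments:
    - {"translation": [0, 0, 0], "turn": 0, "gripper": 0}
    - {"translation": [0, 0, 0], "turn": 0, "gripper": 0}
    - {"translation": [0, 0, 0], "turn": 0, "gripper": 0}
    - {"translation": [0, 0, 0], "turn": 0, "gripper": 0}
    - {"translation": [0, 0, 0], "turn": 0, "gripper": 0}

```text
clock: 5.07
position: [440.2, 254.9, 61.4]
ee_rot: [0.0, 0.666, 0.746, -0.0]
ft_force: [0.4, -0.3, -0.4]
gripper_width: 0.328
gripper_force: 0.0
```

send_rows:
  increments:
    - {"translation": [0, 0, 0], "turn": 0, "gripper": 0}
    - {"translation": [0, 0, 0], "turn": 0, "gripper": 0}
    - {"translation": [0, 0, 0], "turn": 0, "gripper": 0}
    - {"translation": [0, 0, 0], "turn": 0, "gripper": 0}
    - {"translation": [0, 0, 0], "turn": 0, "gripper": 0}

```text
clock: 5.48
position: [441.1, 255.0, 61.6]
ee_rot: [0.001, 0.666, 0.746, 0.001]
ft_force: [3.8, 0.5, -1.6]
gripper_width: 0.141
gripper_force: 35.0
```

send_rows:
  increments:
    - {"translation": [0, 0, -5], "turn": 0, "gripper": 0}
    - {"translation": [0, 0, -5], "turn": 0, "gripper": 0}
    - {"translation": [0, 0, -10], "turn": 0, "gripper": 0}
    - {"translation": [0, 0, 0], "turn": 0, "gripper": 0}
    - {"translation": [0, 0, 0], "turn": 0, "gripper": 0}

```text
clock: 5.9
position: [440.5, 255.0, 82.1]
ee_rot: [0.0, 0.666, 0.746, 0.001]
ft_force: [-0.2, 0.2, -6.9]
gripper_width: 0.146
gripper_force: 35.0
```

Held: opening 13.7 mm, load about 6.9 N. Next I lift, then carry.

send_rows:
  increments:
    - {"translation": [0, 0, -36], "turn": 0, "gripper": 0}
    - {"translation": [0, 0, -36], "turn": 0, "gripper": 0}
    - {"translation": [0, 0, -36], "turn": 0, "gripper": 0}
    - {"translation": [0, 0, -36], "turn": 0, "gripper": 0}
    - {"translation": [0, 0, -26], "turn": 0, "gripper": 0}

```text
clock: 6.32
position: [440.4, 255.1, 254.4]
ee_rot: [0.001, 0.666, 0.746, 0.001]
ft_force: [1.1, 0.3, -5.9]
gripper_width: 0.147
gripper_force: 35.0
```

send_rows:
  increments:
    - {"translation": [-15, 0, 0], "turn": 0, "gripper": 0}
    - {"translation": [-25, 0, 0], "turn": 0, "gripper": 0}
    - {"translation": [-30, 0, 0], "turn": 0, "gripper": 0}
    - {"translation": [-30, 0, 0], "turn": 0, "gripper": 0}
    - {"translation": [-30, 0, 0], "turn": 0, "gripper": 0}

```text
clock: 6.73
position: [453.9, 124.5, 251.0]
ee_rot: [-0.0, 0.666, 0.746, -0.001]
ft_force: [0.6, 0.6, -6.0]
gripper_width: 0.149
gripper_force: 35.0
```

send_rows:
  increments:
    - {"translation": [-30, 0, 0], "turn": 0, "gripper": 0}
    - {"translation": [-30, 0, 0], "turn": 0, "gripper": 0}
    - {"translation": [-30, 0, 0], "turn": 0, "gripper": 0}
    - {"translation": [-30, 0, 0], "turn": 0, "gripper": 0}
    - {"translation": [-30, 0, 0], "turn": 0, "gripper": 0}

```text
clock: 7.15
position: [470.8, -24.6, 251.0]
ee_rot: [-0.001, 0.666, 0.746, -0.0]
ft_force: [0.9, 1.1, -6.1]
gripper_width: 0.142
gripper_force: 35.0
```

send_rows:
  increments:
    - {"translation": [-30, 0, 0], "turn": 0, "gripper": 0}
    - {"translation": [-30, 0, 0], "turn": 0, "gripper": 0}
    - {"translation": [-30, 0, 0], "turn": 0, "gripper": 0}
    - {"translation": [-30, 0, 0], "turn": 0, "gripper": 0}
    - {"translation": [-30, 0, 0], "turn": 0, "gripper": 0}

```text
clock: 7.57
position: [487.8, -173.5, 250.9]
ee_rot: [-0.001, 0.666, 0.746, -0.0]
ft_force: [0.1, -0.1, -7.0]
gripper_width: 0.146
gripper_force: 35.0
```

send_rows:
  increments:
    - {"translation": [-30, 0, 0], "turn": 0, "gripper": 0}
    - {"translation": [-30, 0, 0], "turn": 0, "gripper": 0}
    - {"translation": [-30, 0, 0], "turn": 0, "gripper": 0}
    - {"translation": [-30, 0, 0], "turn": 0, "gripper": 0}
    - {"translation": [-20, 0, 0], "turn": 0, "gripper": 0}

```text
clock: 7.98
position: [503.9, -314.4, 250.5]
ee_rot: [-0.0, 0.667, 0.745, -0.001]
ft_force: [0.1, 0.1, -6.3]
gripper_width: 0.148
gripper_force: 35.0
```

send_rows:
  increments:
    - {"translation": [-10, 0, 0], "turn": 0, "gripper": 0}
    - {"translation": [0, 0, 0], "turn": 4.7, "gripper": 0}
    - {"translation": [0, 0, 0], "turn": 4.7, "gripper": 0}
    - {"translation": [0, 0, 0], "turn": 0, "gripper": 0}
    - {"translation": [0, 0, 0], "turn": 0, "gripper": 0}

```text
clock: 8.4
position: [505.1, -320.5, 251.0]
ee_rot: [-0.001, 0.724, 0.69, 0.0]
ft_force: [-0.0, -0.2, -5.9]
gripper_width: 0.141
gripper_force: 35.0
```

send_rows:
  increments:
    - {"translation": [0, 8, 10], "turn": 0, "gripper": 0}
    - {"translation": [0, 0, 20], "turn": 0, "gripper": 0}
    - {"translation": [0, 0, 20], "turn": 0, "gripper": 0}
    - {"translation": [0, 0, 15], "turn": 0, "gripper": 0}
    - {"translation": [0, 0, 0], "turn": 0, "gripper": 0}

```text
clock: 8.82
position: [511.8, -319.5, 182.1]
ee_rot: [-0.004, 0.724, 0.689, -0.0]
ft_force: [-1.5, 0.2, -6.7]
gripper_width: 0.146
gripper_force: 35.0
```

```bash
python3 - <<'E'
from workcell import optics
import cv2,numpy as np,pickle
d={n:optics.get_image(n) for n in("side","top")};pickle.dump(d,open("d1.pkl","wb"))
c=lambda n,x,y:cv2.resize(d[n]["frame"][y:y+100,x:x+133],(800,600),interpolation=cv2.INTER_CUBIC)
cv2.imwrite("pics/s2.png",c("side",285,115));cv2.imwrite("pics/t2.png",c("top",430,150))
E
```

```text
(no output)
```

View pics/s2.png

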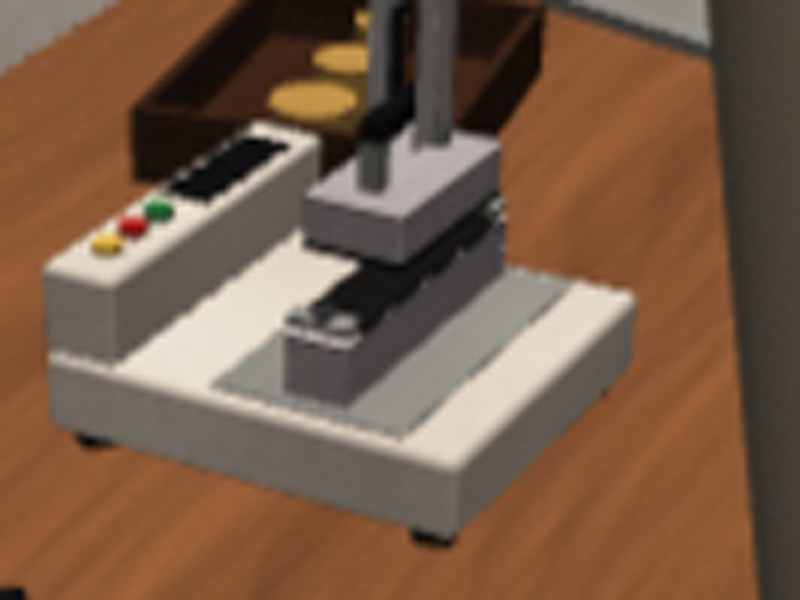

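View pics/t2.png

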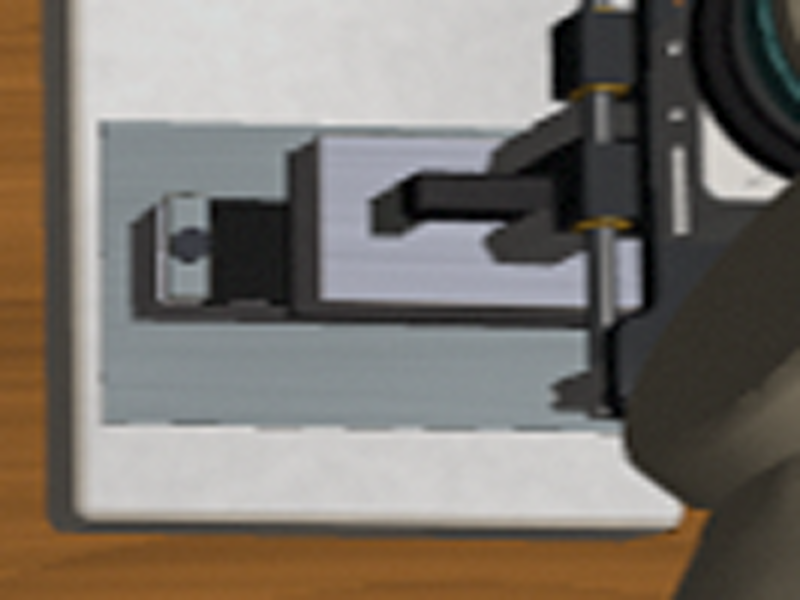

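```bash
python3 - <<'E'
from h import *
import pickle
d=pickle.load(open("d1.pkl","rb"));k=133/800
A=lambda u,v:(430+u*k,150+v/6)
B=lambda u,v:(285+u*k,115+v/6)
for n,a,b in [("slab +x+y",A(320,135),B(308,200)),("slab -x+y",A(320,302),B(401,218))]:
    X,e=tri(d,a,b);print(n,X.round(1),np.round(e,2))
print("top z=150.5",[ray(d["top"],A(*p),150.5).round(1)[:2] for p in((320,135),(320,302),(640,308))])
print("side z=150.5",[ray(d["side"],B(*p),150.5).round(1)[:2] for p in((308,200),(401,218),(500,153))])
print("bed rubber +y edge z=95",[ray(d["top"],A(*p),95).round(1)[:2] for p in((212,200),(212,303))])
print("base",[ray(d["top"],A(*p),55).round(1)[:2] for p in((80,517),(675,528))])
print("side clip +y outer z=95..101",[ray(d["side"],B(*p),101).round(1)[:2] for p in((286,325),(352,345))], "bed side foot z55",[ray(d["side"],B(*p),55).round(1)[:2] for p in((352,403),(505,277))])
E
```

```text
slab +x+y [ 542.4 -269.6  144.5] [0.68 0.48]
slab -x+y [ 487.5 -264.1  148.3] [0.07 0.05]
top z=150.5 [array([ 542.2, -266.8]), array([ 486.9, -263.3]), array([ 482.4, -367.9])]
side z=150.5 [array([ 535. , -257.9]), array([ 485.6, -259.5]), array([ 474.9, -354.3])]
bed rubber +y edge z=95 [array([ 533.6, -249.1]), array([ 497.6, -246.9])]
base [array([ 428.8, -208.8]), array([ 419.3, -422.1])]
side clip +y outer z=95..101 [array([ 527.2, -220.2]), array([ 489.1, -215.7])] bed side foot z55 [array([ 500. , -240.7]), array([ 490.2, -409.8])]
```

The slab's +y end is centred at (514.5, -265) and the bed's +y end at (515.6, -248). Across, it's within about 1 mm. Along, it sits about 3 mm too far to +y. I correct that and lower gently.

send_rows:
  increments:
    - {"translation": [-3, 1, 5], "turn": 0, "gripper": 0}
    - {"translation": [0, 0, 8], "turn": 0, "gripper": 0}
    - {"translation": [0, 0, 6], "turn": 0, "gripper": 0}
    - {"translation": [0, 0, 3], "turn": 0, "gripper": 0}
    - {"translation": [0, 0, 0], "turn": 0, "gripper": 0}

```text
clock: 9.33
position: [513.6, -324.5, 163.4]
ee_rot: [-0.001, 0.725, 0.689, -0.0]
ft_force: [-0.6, 0.2, -6.5]
gripper_width: 0.147
gripper_force: 35.0
```

send_rows:
  increments:
    - {"translation": [0, 0, 1], "turn": 0, "gripper": 0}
    - {"translation": [0, 0, 0], "turn": 0, "gripper": 0}
    - {"translation": [0, 0, 1], "turn": 0, "gripper": 0}
    - {"translation": [0, 0, 0], "turn": 0, "gripper": 0}

```text
clock: 9.67
position: [514.3, -325.0, 162.6]
ee_rot: [0.0, 0.725, 0.689, -0.0]
ft_force: [-0.2, 0.0, -6.9]
gripper_width: 0.148
gripper_force: 35.0
```

send_rows:
  increments:
    - {"translation": [0, 0, 1], "turn": 0, "gripper": 0}
    - {"translation": [0, 0, 1], "turn": 0, "gripper": 0}
    - {"translation": [0, 0, 1], "turn": 0, "gripper": 0}
    - {"translation": [0, 0, 0], "turn": 0, "gripper": 0}
    - {"translation": [0, 0, 0], "turn": 0, "gripper": 0}

```text
clock: 10.08
position: [514.2, -324.9, 159.3]
ee_rot: [-0.0, 0.725, 0.689, -0.0]
ft_force: [0.5, -0.2, -6.4]
gripper_width: 0.145
gripper_force: 35.0
```

send_rows:
  increments:
    - {"translation": [0, 0, 1], "turn": 0, "gripper": 0}
    - {"translation": [0, 0, 0], "turn": 0, "gripper": 0}
    - {"translation": [0, 0, 0], "turn": 0, "gripper": 0}

```text
clock: 10.33
position: [514.2, -324.9, 158.4]
ee_rot: [-0.0, 0.725, 0.689, -0.0]
ft_force: [-0.1, -0.3, -6.3]
gripper_width: 0.15
gripper_force: 35.0
```

send_rows:
  increments:
    - {"translation": [0, 0, 1], "turn": 0, "gripper": 0}
    - {"translation": [0, 0, 0], "turn": 0, "gripper": 0}
    - {"translation": [0, 0, 0], "turn": 0, "gripper": 0}

```text
clock: 10.58
position: [514.2, -324.9, 157.4]
ee_rot: [-0.0, 0.725, 0.689, -0.0]
ft_force: [-1.0, -0.3, -6.2]
gripper_width: 0.145
gripper_force: 35.0
```

send_rows:
  increments:
    - {"translation": [0, 0, 1], "turn": 0, "gripper": 0}
    - {"translation": [0, 0, 0], "turn": 0, "gripper": 0}
    - {"translation": [0, 0, 0], "turn": 0, "gripper": 0}

```text
clock: 10.83
position: [514.4, -325.0, 156.6]
ee_rot: [0.0, 0.725, 0.689, 0.0]
ft_force: [-1.0, 0.2, -4.2]
gripper_width: 0.146
gripper_force: 35.0
```

send_rows:
  increments:
    - {"translation": [0, 0, 0.7], "turn": 0, "gripper": 0}
    - {"translation": [0, 0, 0], "turn": 0, "gripper": 0}
    - {"translation": [0, 0, 0], "turn": 0, "gripper": 0}

```text
clock: 11.08
position: [514.6, -325.0, 156.5]
ee_rot: [0.001, 0.725, 0.689, 0.0]
ft_force: [0.5, 1.2, 0.3]
gripper_width: 0.148
gripper_force: 35.0
```

The bed now carries the weight (force about 0), so I release and rise.

send_rows:
  increments:
    - {"translation": [0, 0, 0], "turn": 0, "gripper": 50}
    - {"translation": [0, 0, 0], "turn": 0, "gripper": 50}
    - {"translation": [0, 0, 0], "turn": 0, "gripper": 50}
    - {"translation": [0, 0, 0], "turn": 0, "gripper": 50}
    - {"translation": [0, 0, 0], "turn": 0, "gripper": 50}

```text
clock: 11.5
position: [514.4, -325.1, 156.0]
ee_rot: [0.0, 0.725, 0.689, -0.0]
ft_force: [-0.7, 0.3, -0.3]
gripper_width: 0.462
gripper_force: 0.0
```

send_rows:
  increments:
    - {"translation": [0, 0, 0], "turn": 0, "gripper": 50}
    - {"translation": [0, 0, -10], "turn": 0, "gripper": 50}
    - {"translation": [0, 0, -20], "turn": 0, "gripper": 50}
    - {"translation": [0, 0, -30], "turn": 0, "gripper": 50}
    - {"translation": [0, 0, -30], "turn": 0, "gripper": 50}

```text
clock: 11.92
position: [513.8, -324.6, 246.8]
ee_rot: [-0.001, 0.725, 0.689, -0.0]
ft_force: [0.8, -1.2, 0.3]
gripper_width: 0.534
gripper_force: 0.0
```

send_rows:
  increments:
    - {"translation": [-30, 0, -30], "turn": 0, "gripper": 50}
    - {"translation": [-35, 0, 0], "turn": 0, "gripper": 50}
    - {"translation": [-35, 0, 0], "turn": 0, "gripper": 50}
    - {"translation": [-35, 0, 0], "turn": 0, "gripper": 50}
    - {"translation": [-25, 0, 0], "turn": 0, "gripper": 50}

```text
clock: 12.33
position: [505.6, -487.2, 276.2]
ee_rot: [0.001, 0.725, 0.688, -0.001]
ft_force: [-0.5, 0.4, 0.2]
gripper_width: 0.532
gripper_force: 0.0
```

```bash
python3 - <<'E'
from workcell import optics
import cv2,numpy as np,pickle
d={n:optics.get_image(n) for n in("side","top")};pickle.dump(d,open("d2.pkl","wb"))
c=lambda n,x,y:cv2.resize(d[n]["frame"][y:y+100,x:x+133],(400,300),interpolation=cv2.INTER_CUBIC)
f=lambda n:cv2.resize(d[n]["frame"],(400,300))
cv2.imwrite("pics/f.png",np.vstack([np.hstack([c("top",430,150),c("side",285,115)]),np.hstack([f("top"),f("side")])]))
E
```

```text
(no output)
```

View pics/f.png

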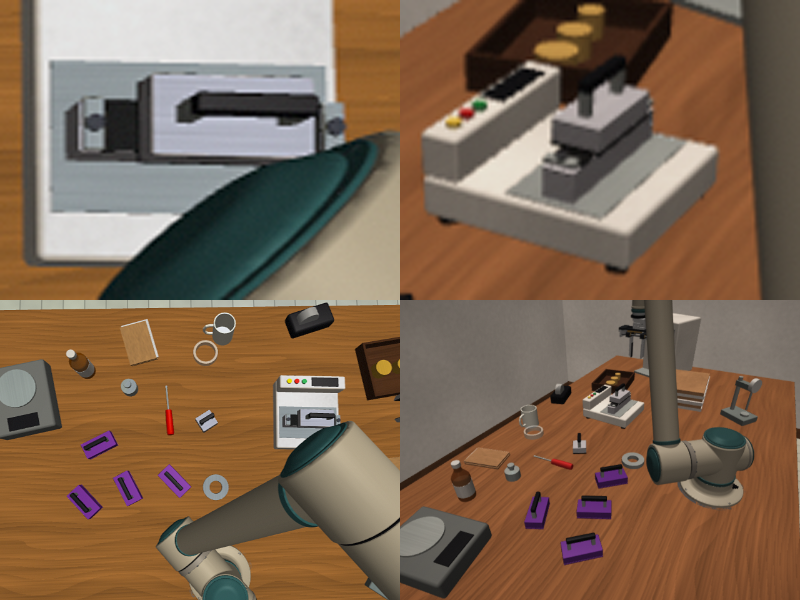

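The top crop shows the block on the bed: slab top from (152,75)/(152,155) to (318,80), left clip's inner edge at x≈105, right clip at x≈322. The short block is unmoved. I check the centring numerically.

```bash
python3 - <<'E'
from h import *
import pickle
d=pickle.load(open("d2.pkl","rb"))
A=lambda u,v:(430+u*.3325,150+v/3)
B=lambda u,v:(285+(u-400)*.3325,115+v/3)
print("slab z125",[ray(d["top"],A(*p),125).round(1)[:2] for p in((152,75),(152,156),(319,80))])
print("clip outer/inner z~95-101",[ray(d["top"],A(*p),z).round(1)[:2] for p,z in(((105,98),95),((105,152),95),((79,98),101),((345,104),101))])
print("screws z105",[ray(d["top"],A(*p),105).round(1)[:2] for p in((94,122),(336,126))])
print("side slab z125",[ray(d["side"],B(*p),125).round(1)[:2] for p in((553,117),(599,129),(652,95))])
E
```

```text
slab z125 [array([ 543.4, -270.8]), array([ 488.3, -267.4]), array([ 537.4, -383.7])]
clip outer/inner z~95-101 [array([ 535.1, -248.4]), array([ 497.2, -246.2]), array([ 534.2, -228.5]), array([ 525.7, -412.5])]
screws z105 [array([ 516.4, -236.5]), array([ 509.6, -403. ])]
side slab z125 [array([ 542.8, -272.1]), array([ 490.1, -267.9]), array([ 476.7, -367.2])]
```

The block centre is about (513.3, -324) and the bed centre about (513, -321). That's well inside tolerance, and the block lies flat with about 1° or less of yaw error. Handing in.

```bash
python3 -c "
from workcell import job
print(job.job_done())"
```

```text
the job is handed in; nothing more can be done
None
```

The long block was set down and released flat on the rub bed, about 3 mm off centre along it and under 1 mm across by camera; the short block was left alone and the job is handed in at about 12.5 s, with no verdict returned.

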